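# Advance the bench screw press by one turn

## Task

On the goldsmith's small olive-green screw press, push the hand wheel round by its upright red handle, clockwise seen from above, through exactly one full turn, so that the handle comes back to where it started; then stop and take the hand away. Only push it, with the fingertips or the side of the fingers: never grip the handle, and leave everything else on the bench as it stands.

Things in the scene. Friction and masses are not known exactly. Their poses are not given: they have to be found in the camera images.
- press: olive-green bench screw press, bolted down, 130 mm (its local x) by 200 mm (its local y) base plate 20 mm thick, two steel columns and a crosshead 55 mm by 130 mm whose top is 111 mm above the bench; its hand wheel lies level on top. Origin at the centre of the base's underside, on the wheel's axis; z up
- wheel_centre (a point): the fixed centre of the hand wheel, 130 mm above the bench; the wheel turns about the vertical through it. The dark steel rim has a 65 mm centre-line radius and is a 14 mm thick bar, three thin spokes, top of rim 137 mm above the bench, top of hub 141 mm.
- wheel (a joint): turn of the hand wheel in rad, growing clockwise seen from above; one turn is 6.283. The starting value is anything from 0 to 5.4 and the end stops are beyond reach (at -0.5 and 19). The wheel is stiff (about 3 N at the handle, a little more when turned faster), stays where it is left, does not spring back or coast noticeably, and turning it does not change its height (only the ram below moves, 5 mm a turn)
- handle (a point): upright round red handle fixed on the rim at the end of one spoke, 65 mm from the wheel's axis, 20 mm diameter; this point is the centre of its foot, 136 mm above the bench, and it stands up to 193 mm above the bench. It does not spin on its own
- punch: bystander: upright brass punch, 14 mm diameter, 55 mm tall, loose, standing on the press's base plate on the side of its local +y; origin at the centre of its foot
- ring_gauge: bystander: flat copper ring, 30 mm outside diameter, 8 mm thick, loose, lying on the press's base plate on the side of its local -y; origin at the centre of its underside
- doming_block: bystander: brass cube, 50 mm, loose on the bench; origin at the centre of its underside
- flux_jar: bystander: jar, 56 mm diameter, 75 mm tall, loose on the bench; origin at the centre of its underside
- hammer: bystander: hammer lying loose on the bench
- tool_cup: bystander: blue ceramic cup, 68 mm diameter, 85 mm tall, loose on the bench; origin at the centre of its underside
Mind the look-alikes: they are no part of the job. Leave any purple look-alike of the press alone.

How it is judged:
By the outcome, as a careful person would: the job done as asked, in the order asked, and still so for the second after the job is handed in, with the robot touching nothing.
It also fails if it takes over 54 s, if anything falls off the work surface, if the arm or the gripper's body presses on something with over 40 N, if the wrist force passes 120 N, or if a joint passes its speed limit or range.

## Robot

A 6-joint arm with a two-finger parallel gripper is mounted at the origin on the work surface. World frame = base frame: x ahead of the robot, y to its left, z up, the work surface at z = 0. Lengths are in m, angles in rad, forces in N, time in s.
With the tool pointing down it reaches from about 0.275 to 0.875 m from the base axis. Payload 12.5 kg.
Tool frame: the origin (TCP) lies at the very end of the fingers, on their centre line; the grasp point (between the pads) lies 19 mm behind it; x points along the fingers, y is the direction in which the jaws open and shut, and the axes are right-handed (so a half turn about x gives the same grasp; the last joint's range is limited). The gripper opens to 85 mm and grips with 20 to 120 N. Pads are 22 mm wide; open, the fingers measure 114 mm over their backs; the gripper's body (76 mm by 85 mm) begins 54 mm behind the grasp point. The pads swing forward as they close: fully open they stand 13 mm farther back than shut.
Start: joints at [-1.351, 0.351, 1.652, -0, 1.139, -0.085], TCP at [0.165, -0.525, 0.231] pointing down, gripper open.
Joint ranges: [-2.75, 2.75], [-0.79, 2.1], [0.01, 2.65], [-1.57, 4.71], [0.07, 3.14], [-2.87, 2.87]. Speed limits (rad/s): [2.22, 2.22, 2.79, 3.14, 3.14, 3.14].

## Interface

Orientations are given as a 3x3 rotation matrix whose columns are the frame's x, y, z axes.
In Python, from bench import manip gives the robot as it stands. Calls block until the motion is done:
- manip.move_ptp(position, orientation): joint-space move of the TCP to a pose.
- manip.move_l(position, attitude=None, max_speed=0.15): straight line of the TCP; attitude=None keeps the orientation; max_speed is the mean speed in m/s.
- manip.move_j(angles): joint-space move.
- manip.set_gripper(opening, effort=None): opening from 0.0 (shut) to 1.0 (fully open); effort is the grip in N (None keeps the last); returns when the fingers have stopped.
- manip.dwell(seconds).
- manip.inverse_kinematics(position, orientation): joint angles nearest the present ones, or None.
- manip.grab_frame(name): name is "scene" or "top" or "wrist"; returns (picture, depth): 400x640x3 uint8, red, green, blue; 400x640 float32, m along the optical axis (not along the pixel's ray), 0 where there is no reading.
- manip.get_calibration(name): a dict with "camera_matrix" (3x3 intrinsics, pixels), "R" (3x3) and "t" (3): a world point X has camera coordinates R X + t. Camera axes: x right, y down, z forward; pixel columns grow to the right and rows downward; lengths in m; the calibration is good to about 2 mm. A picture is of the moment at which its call begins: read the wrist's pose just before it. get_calibration takes no time and is no camera call; for the wrist camera it gives the pose at the moment of the call.
A pose or a line that the arm cannot do raises manip.Unreachable and nothing moves.
- manip.sign_off(): hands the job in, once; it reports no verdict.
Trained networks look in the newest picture that a camera, given by its name, has taken for a name from the list of things; names that differ only in an ending like _2 or _b are one class to them, and where a whole thing is asked for, a point or a joint stands for the part that bears it (a point fixed in the world has none). Each returns a list of dicts, best first, with "confidence" (0 to 1); they miss things now and then, are a little off and sometimes report something else, mostly with a low value. They report only what shows in the picture. A call takes as long as a camera call. They do not tell look-alikes from the thing itself.
- manip.look_for(camera, name): "at" ([x, y, z] in m, in world coordinates, good to about 4 mm: the middle of the surface that is visible of it).
Readings, each from a call of its own:
- manip.current_time(): time.
- manip.current_qpos(): joint angles.
- manip.current_joint_vel(): joint speeds.
- manip.current_joint_torque(): joint torques, N m.
- manip.current_ee_pos(): TCP position.
- manip.current_tcp_rot(): TCP orientation.
- manip.current_force(): force on the tool from outside, world axes, zero at the start.
- manip.current_ft_torque(): the same for the moment, N m.
- manip.current_grip_width(): opening from 0.0 (shut) to 1.0 (fully open).
Only numpy, scipy, OpenCV 4.12 (cv2) and the standard library are available. Lean on these libraries where they do the work, as an engineer would, in place of code of your own. Each camera call takes 0.05 s, during which the arm holds its last target. There are 200 camera calls.

## Working session

There is one attempt and no reset: what is moved stays moved. The work goes in short steps, each a Python script; the robot and the scene stay as the last script left them, time stands still between calls to the robot, and variables do not carry over. Pictures are saved under pics/ and viewed, about 8 in all and at most 12, crops included, and the job is handed in when it is done.

```bash
mkdir -p pics; ls; python3 - <<'E'
from bench import manip as m
import cv2,numpy as np
print(m.current_time())
ims=[]
for c in("scene","top"):
    p,d=m.grab_frame(c); cv2.imwrite(f"pics/{c}0.png",p[:,:,::-1]); np.save(f"pics/{c}0.npy",d)
    k=m.get_calibration(c); print(c,k["camera_matrix"].tolist(),k["R"].round(3).tolist(),k["t"].round(3).tolist())
    for n in("press","wheel","wheel_centre","handle","punch","ring_gauge","doming_block","flux_jar","hammer","tool_cup"):
        try:
            for o in m.look_for(c,n)[:3]:
                at=np.array(o["at"]); q=k["camera_matrix"]@(k["R"]@at+k["t"]); print(n,at.round(3),round(o["confidence"],2),(q[:2]/q[2]).round())
        except Exception as e: print(n,e)
print(m.current_time())
E
```

```text
pics
0.0
scene [[435.0206362993748, 0.0, 316.66816006321693], [0.0, 435.0206362993748, 195.6134615009311], [0.0, 0.0, 1.0]] [[0.036, 0.999, 0.022], [0.548, -0.002, -0.836], [-0.835, 0.042, -0.548]] [-0.003, -0.193, 1.681]
press [0.606 0.086 0.033] 0.91 [356. 237.]
press [ 0.454 -0.152  0.028] 0.89 [270. 207.]
wheel [ 0.461 -0.149  0.14 ] 0.96 [269. 175.]
wheel [0.589 0.078 0.131] 0.75 [355. 203.]
wheel_centre [ 0.452 -0.155  0.025] 0.95 [269. 207.]
wheel_centre [0.601 0.084 0.031] 0.83 [355. 237.]
handle [ 0.459 -0.15   0.138] 0.79 [269. 176.]
handle [0.588 0.081 0.135] 0.58 [356. 202.]
punch [0.589 0.084 0.136] 0.75 [357. 202.]
punch [0.607 0.178 0.054] 0.56 [391. 231.]
ring_gauge [0.61  0.007 0.024] 0.38 [326. 241.]
doming_block [0.533 0.353 0.039] 0.91 [447. 219.]
flux_jar [0.674 0.365 0.076] 0.53 [471. 240.]
hammer [ 0.459 -0.392  0.026] 0.56 [187. 208.]
tool_cup [ 0.647 -0.381  0.059] 0.74 [174. 241.]
top [[402.9954557526753, 0.0, 324.273868919019], [0.0, 402.9954557526753, 192.81510887811677], [0.0, 0.0, 1.0]] [[0.013, -1.0, 0.009], [-0.992, -0.014, -0.125], [0.125, -0.007, -0.992]] [-0.031, 0.545, 1.251]
press [0.578 0.082 0.116] 0.72 [289. 178.]
press [ 0.433 -0.15   0.111] 0.59 [366. 228.]
wheel [0.582 0.095 0.133] 0.61 [284. 176.]
wheel [ 0.433 -0.154  0.138] 0.58 [369. 227.]
wheel_centre [ 0.426 -0.148  0.112] 0.97 [366. 230.]
wheel_centre [0.582 0.085 0.109] 0.72 [289. 177.]
wheel_centre [0.509 0.354 0.051] 0.49 [203. 202.]
handle [0.583 0.091 0.137] 0.9 [286. 175.]
punch [0.578 0.086 0.11 ] 0.53 [288. 178.]
ring_gauge [0.58  0.087 0.112] 0.19 [288. 178.]
doming_block [0.511 0.356 0.05 ] 0.79 [203. 201.]
flux_jar [0.683 0.35  0.075] 0.54 [205. 146.]
hammer [ 0.408 -0.409  0.022] 0.9 [445. 238.]
tool_cup [ 0.639 -0.392  0.049] 0.71 [440. 165.]
tool_cup [0.578 0.084 0.114] 0.31 [289. 178.]
1.1
```

```bash
python3 - <<'E'
import cv2,numpy as np
s=cv2.imread("pics/scene0.png")[100:300,140:500];t=cv2.imread("pics/top0.png")[110:290,180:480]
a=cv2.resize(s,(720,400),interpolation=2)
cv2.imwrite("pics/s1.png",a)
cv2.imwrite("pics/t1.png",cv2.resize(t,(750,450),interpolation=2))
E
```

```text
(no output)
```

View pics/s1.png

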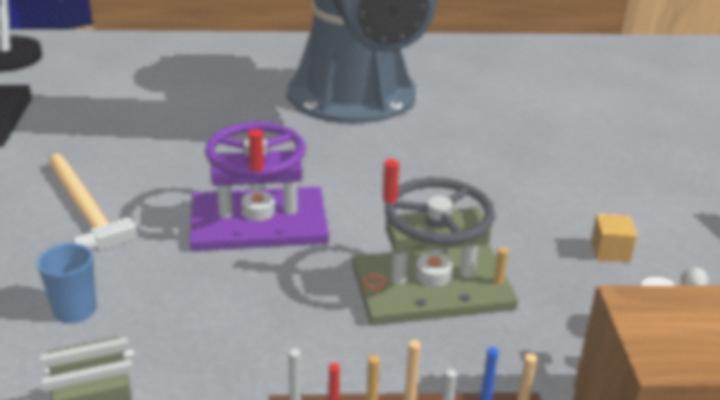

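View pics/t1.png

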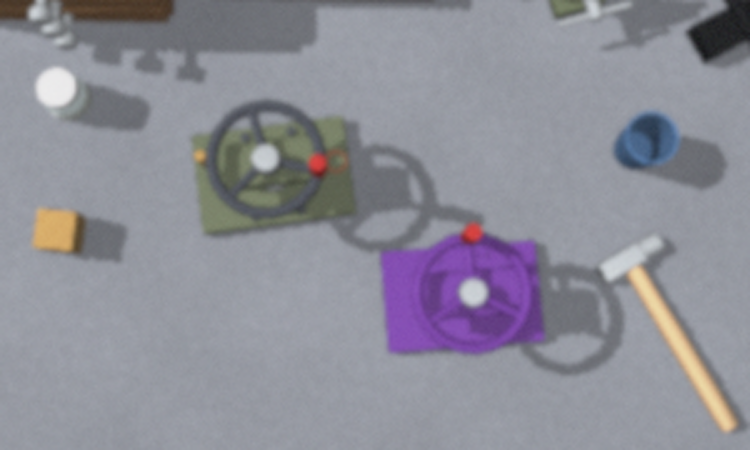

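The candidates are the red handle of the olive press (scene about (335,190), top about (307,175)) and the red handle of the purple press (scene about (268,175), top about (369,203)), which is the look-alike. I choose the olive one, whose wheel is dark and whose handle is on its −y side. Next is a close look with the wrist camera.

```bash
cat > h.py <<'E'
from bench import manip as m
import cv2,numpy as np
def ray(k,uv,z):
    """world point on pixel's ray at height z"""
    R,t,K=np.array(k["R"]),np.array(k["t"]),k["camera_matrix"]
    c=-R.T@t; d=R.T@np.linalg.solve(K,[uv[0],uv[1],1]); return c+d*(z-c[2])/d[2]
def look(cam,tag):
    k=m.get_calibration(cam); p,d=m.grab_frame(cam)
    cv2.imwrite(f"pics/{tag}.png",p[:,:,::-1]); np.savez(f"pics/{tag}.npz",p=p,d=d,**k); return k,p,d
def cloud(k,d):
    v,u=np.mgrid[:d.shape[0],:d.shape[1]]; K=k["camera_matrix"]
    X=np.stack([(u-K[0,2])/K[0,0]*d,(v-K[1,2])/K[1,1]*d,d],-1); return (X-k["t"])@np.array(k["R"])
def red(p):
    a=p.astype(int); return (a[...,0]>110)&(a[...,1]<75)&(a[...,2]<75)
def handle(k,p,d,near,rad=.13):
    """centre of handle top from red depth points close to top height"""
    X=cloud(k,d); s=red(p)&(d>0)&(np.linalg.norm(X[...,:2]-near,axis=-1)<rad)&(X[...,2]>.12)
    Q=X[s]; z=np.percentile(Q[:,2],90); T=Q[Q[:,2]>z-.006]
    (cx,cy),r=cv2.minEnclosingCircle(T[:,:2].astype(np.float32)); return T.mean(0),(cx,cy,r),len(T),z
def hub(k,d,near,z0=.141):
    X=cloud(k,d); s=(d>0)&(np.linalg.norm(X[...,:2]-near,axis=-1)<.028)&(abs(X[...,2]-z0)<.004); return np.median(X[s],0),s.sum()
def rim(k,p,d,near):
    X=cloud(k,d); r=np.linalg.norm(X[...,:2]-near,axis=-1); Q=X[(d>0)&~red(p)&(r>.045)&(r<.09)&(abs(X[...,2]-.135)<.006)]
    A=np.c_[2*Q[:,:2],np.ones(len(Q))]
    s=np.linalg.lstsq(A,(Q[:,:2]**2).sum(1),rcond=None)[0]; return s[:2],np.sqrt(s[2]+s[0]**2+s[1]**2),np.median(Q[:,2]),len(Q)
E
python3 - <<'E'
from h import *
n0=np.array([.585,.087])
z=np.load("pics/top0.npy"); k=m.get_calibration("top"); p=cv2.imread("pics/top0.png")[:,:,::-1]
print("ray hub",ray(k,(286,172.8),.141),"ray handle",ray(k,(307.2,175.2),.193))
for f in(handle,): print(f(k,p,z,n0))
print(hub(k,z,n0),rim(k,p,z,n0))
print(m.current_tcp_rot().round(3).tolist())
k=m.get_calibration("wrist"); R=np.array(k["R"]); c=-R.T@k["t"]; tr=m.current_tcp_rot()
off=tr.T@(c-m.current_ee_pos()); ax=tr.T@R[2]; print("cam in tool",off.round(3),ax.round(3))
E
```

```text
ray hub [0.58945898 0.09023878 0.141     ] ray handle [0.57437684 0.02590087 0.193     ]
(array([0.57551917, 0.02522594, 0.19415305]), (0.5763826370239258, 0.026504455134272575, 0.009501111693680286), 30, np.float64(0.19589005110433402))
(array([0.58886361, 0.08991025, 0.14166453]), np.int64(90)) (array([0.58966931, 0.08987332]), np.float64(0.06374797340451303), np.float64(0.13642232298099694), 615)
[[-0.0, 0.3, -0.954], [0.0, -0.954, -0.3], [-1.0, -0.0, 0.0]]
cam in tool [-0.142  0.    -0.07 ] [0.963 0.    0.271]
```

```bash
python3 - <<'E'
from h import *
from scipy.spatial.transform import Rotation as Ro
C=np.array([.589,.090])
R=Ro.from_euler('z',1.5).as_matrix()@m.current_tcp_rot()
np.save("R.npy",R)
print("tool z",R[:,2],"tool y",R[:,1])
m.set_gripper(0)
p=np.r_[C,.33]+.04*R[:,2]
print(m.inverse_kinematics(p,R))
m.move_ptp(p,R)
m.dwell(.2)
k,pic,d=look("wrist","w1")
print(handle(k,pic,d,C),hub(k,d,C),rim(k,pic,d,C))
for n in("handle","wheel"): print(n,[(o["at"],o["confidence"]) for o in m.look_for("wrist",n)])
print(m.current_time(),m.current_qpos().round(2),m.current_force())
E
```

```text
tool z [ 2.31871354e-01 -9.72746460e-01  6.89699484e-06] tool y [ 9.72746460e-01  2.31871354e-01 -2.37381978e-05]
[ 7.67519032e-03  3.67847875e-01  1.38313606e+00 -1.22461384e-05
  1.39063030e+00 -2.26323642e-01]
(array([0.57736633, 0.02795154, 0.19219323]), (0.577584445476532, 0.026860181242227554, 0.009948477149009705), 402, np.float64(0.19309194976723434)) (array([0.59122516, 0.0903577 , 0.140543  ]), np.int64(881)) (array([0.59113878, 0.09059954]), np.float64(0.06307502574004706), np.float64(0.1354187184855784), 6425)
handle [([0.5905, 0.0937, 0.1391], 0.86), ([0.4204, -0.1361, 0.1357], 0.85)]
wheel [([0.4253, -0.1349, 0.1335], 0.93), ([0.5876, 0.099, 0.1376], 0.68)]
4.7917 [ 0.01  0.37  1.38 -0.    1.39 -0.23] [ 0.92769468  0.31465975 -0.21190508]
```

View pics/w1.png

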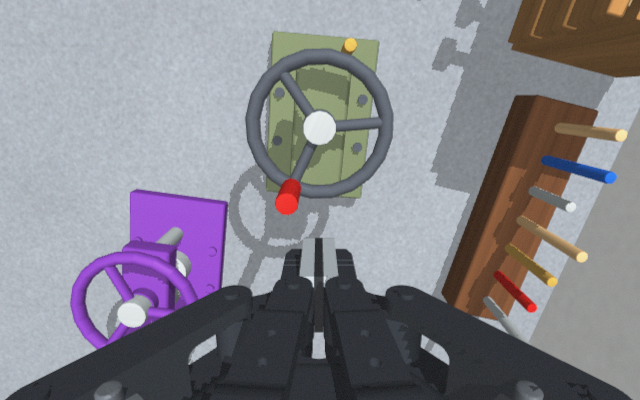

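The wrist view shows the olive press, with its handle at (288,200), hub at (320,127) and the punch at (350,45). The purple press is at lower left and a tool rack at right. I'll check rack heights for clearance, then push to about 25° short of a full turn.

```bash
python3 - <<'E'
from h import *
C=np.array([.590,.090])
k=m.get_calibration("top"); d=np.load("pics/top0.npy"); X=cloud(k,d)
r=np.linalg.norm(X[...,:2]-C,axis=-1)
for zt in(.15,.2,.22):
    s=(d>0)&(r<.35)&(X[...,2]>zt)&(r>.1)&(np.hypot(X[...,0],X[...,1])>.35); Q=X[s]
    if len(Q): print(zt,len(Q),Q.min(0).round(3),Q.max(0).round(3),"closest",r[s].min())
R=np.load("R.npy"); rad=.065
h0=np.arctan2(.0271-C[1],.5775-C[0]); print("h0 deg",np.degrees(h0))
P=lambda a,z=.152:np.r_[C+rad*np.array([np.cos(a),np.sin(a)]),z]
for a in np.linspace(0,2*np.pi,9): assert m.inverse_kinematics(P(a),R) is not None
a0=h0+np.radians(45)
m.move_l(P(a0,.24),max_speed=.25)
m.move_l(P(a0),max_speed=.12)
print(m.current_time(),m.current_ee_pos(),m.current_force())
m.move_l(P(a0-np.radians(12)),max_speed=.05)
for i in range(1,3):
    m.move_l(P(a0-np.radians(12+12*i)),max_speed=.06); print(m.current_force().round(1))
print(m.current_time(),m.current_ee_pos())
look("scene","s2")
kt,p,d=look("top","t2"); print(handle(kt,p,d,C))
im=cv2.imread("pics/s2.png")[120:270,240:440]; cv2.imwrite("pics/s2c.png",cv2.resize(im,(600,450),interpolation=2))
E
```

```text
0.15 1578 [ 0.491 -0.156  0.15 ] [0.909 0.377 0.199] closest 0.24499877129118333
h0 deg -101.23984592853333
6.2083 [0.62663106 0.03599461 0.15304336] [ 0.3287011   0.96326417 -0.36597458]
[0.1 0.8 3.1]
[ 0.6 -0.1  4.1]
7.3833 [0.58760589 0.02493955 0.15223126]Traceback (most recent call last):
  File "<stdin>", line 21, in <module>
  File "h.py", line 18, in handle
    Q=X[s]; z=np.percentile(Q[:,2],90); T=Q[Q[:,2]>z-.006]
              ~~~~~~~~~~~~~^^^^^^^^^^^
    return _quantile_unchecked(
        a, q, axis, out, overwrite_input, method, keepdims, weights)
    return _ureduce(a,
                    func=_quantile_ureduce_func,
    ...<5 lines>...
                    overwrite_input=overwrite_input,
                    method=method)
    r = func(a, **kwargs)
    result = _quantile(arr,
                       quantiles=q,
    ...<2 lines>...
                       out=out,
                       weights=wgt)
    slices_having_nans = np.isnan(arr[-1, ...])
                                  ~~~^^^^^^^^^
IndexError: index -1 is out of bounds for axis 0 with size 0
```

```bash
python3 - <<'E'
from h import *
print(m.current_force(),m.current_ft_torque(),m.current_ee_pos())
a=cv2.imread("pics/s2.png")[130:270,260:420]; cv2.imwrite("pics/s2c.png",cv2.resize(a,(640,560),interpolation=2))
z=np.load("pics/s2.npz"); C=np.array([.59,.09])
print(handle(z,z["p"],z["d"],C)); k=m.get_calibration("scene")
print(handle(k,cv2.imread("pics/scene0.png")[:,:,::-1],np.load("pics/scene0.npy"),C))
E
```

```text
[1.29599471 0.76513707 5.3637184 ] [ 0.00670284 -0.06550701 -0.0312923 ] [0.58764131 0.02492658 0.15205094]Traceback (most recent call last):
  File "<stdin>", line 5, in <module>
  File "h.py", line 18, in handle
    Q=X[s]; z=np.percentile(Q[:,2],90); T=Q[Q[:,2]>z-.006]
              ~~~~~~~~~~~~~^^^^^^^^^^^
    return _quantile_unchecked(
        a, q, axis, out, overwrite_input, method, keepdims, weights)
    return _ureduce(a,
                    func=_quantile_ureduce_func,
    ...<5 lines>...
                    overwrite_input=overwrite_input,
                    method=method)
    r = func(a, **kwargs)
    result = _quantile(arr,
                       quantiles=q,
    ...<2 lines>...
                       out=out,
                       weights=wgt)
    slices_having_nans = np.isnan(arr[-1, ...])
                                  ~~~^^^^^^^^^
IndexError: index -1 is out of bounds for axis 0 with size 0
```

View pics/s2c.png

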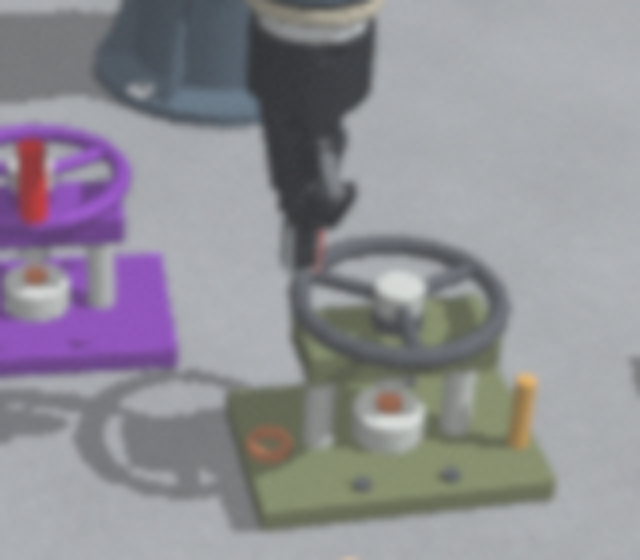

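The fingers stand behind the handle (red sliver at crop (317,250)) and the wheel has begun to turn. The vertical force suggests a knuckle close to the handle top, so I raise the hand a little and continue.

```bash
cat > arc.py <<'E'
from h import *
C=np.array([.590,.090]); rad=.065; R=np.load("R.npy")
P=lambda a,z=.162:np.r_[C+rad*np.array([np.cos(a),np.sin(a)]),z]
h0=np.radians(-101.24)
def ang():
    e=m.current_ee_pos(); return np.arctan2(e[1]-C[1],e[0]-C[0])
def push(total,step=12,speed=.06):
    a=ang(); n=max(1,round(total/step))
    for i in range(1,n+1):
        m.move_l(P(a-np.radians(total)*i/n),max_speed=speed); f=m.current_force()
        print(np.degrees(a-np.radians(total)*i/n).round(),f.round(1),end="; ")
        if np.linalg.norm(f)>25: print("STOP"); break
    print(m.current_time())
E
python3 - <<'E'
from arc import *
m.move_l(P(ang()),max_speed=.05); print(m.current_force().round(1))
push(90)
k,p,d=look("top","t3"); z=red(p); print("red px near",z[100:260,230:340].sum())
k,p,d=look("scene","s3")
a=cv2.imread("pics/s3.png")[130:270,260:420]; b=cv2.imread("pics/t3.png")[110:250,220:380]
cv2.imwrite("pics/c3.png",np.hstack([cv2.resize(a,(400,350)),cv2.resize(b,(400,350))]))
E
```

```text
[-0.7  0.6 -0.6]
-103.0 [ 0.3  0.3 -0.7]; -115.0 [-0.1 -0.3 -0.5]; -126.0 [ 0.5 -1.  -0.5]; -137.0 [ 0.8  0.6 -0.4]; -148.0 [-0.4 -0.6 -0.4]; -160.0 [-0.9  0.8  0. ]; -171.0 [ 0.5  1.  -0.3]; -182.0 [ 0.9 -0.2  1. ]; 10.7083
red px near 0
```

View pics/c3.png

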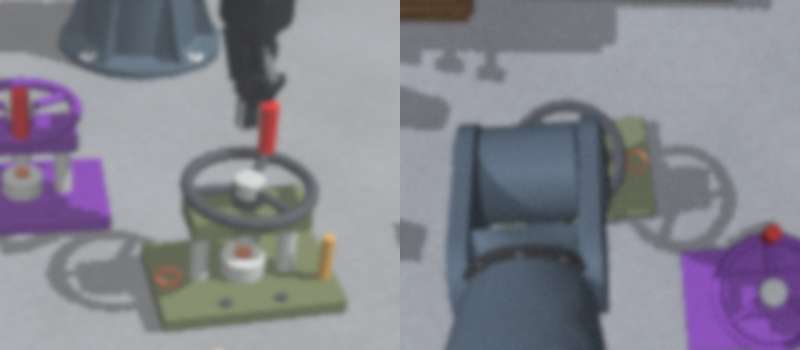

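The handle has passed the robot side, with the fingers trailing it. I continue to about 20° short of the end, retract and measure.

```bash
python3 - <<'E'
from arc import *
print(np.degrees(ang()))
push(231,step=11)
a=ang(); print(np.degrees(a),m.current_ee_pos())
m.move_l(P(a+np.radians(12)),max_speed=.06)
m.move_l(P(a+np.radians(12),.24),max_speed=.2)
p=np.r_[.589,.090,.33]+.04*R[:,2]
m.move_ptp(p,R); m.dwell(.2)
k,pic,d=look("wrist","w4"); H=handle(k,pic,d,C); print(H); rr=rim(k,pic,d,C); print(rr[:2],hub(k,d,C)[0])
c=H[1][:2]; print("handle deg",np.degrees(np.arctan2(c[1]-C[1],c[0]-C[0])),m.current_time())
E
```

```text
178.01395348391262
167.0 [-0.  -0.8 -0.5]; 156.0 [ 0.7 -1.4 -0.2]; 145.0 [ 0.  -0.2  0.1]; 134.0 [-0.2 -0.2 -1.1]; 123.0 [ 0.3 -0.3  0.2]; 112.0 [-0.6  0.2 -1. ]; 101.0 [0.4 0.4 0. ]; 90.0 [-0.3  0.2 -0.2]; 79.0 [ 0.1 -0.1  0.2]; 68.0 [ 0.1 -0.6  0.2]; 57.0 [-0.6 -0.1 -0. ]; 46.0 [0.8 0.  0.5]; 35.0 [ 0.1  0.3 -0.3]; 24.0 [-0.6 -0.1 -0. ]; 13.0 [-0.   0.6 -0.2]; 2.0 [ 0.5 -0.2 -1.1]; -9.0 [ 0.2 -0.2 -0.5]; -20.0 [-1.4  1.2 -0.5]; -31.0 [ 0.6 -0.2  0.4]; -42.0 [-0.6  0.2  0.8]; -53.0 [ 0.4  0.9 -0.4]; 18.3333
-53.19034163407954 [0.62903723 0.0378362  0.16204374]
(array([0.60760622, 0.02878132, 0.19217392]), (0.6079690456390381, 0.027888499200344086, 0.00968156848102808), 393, np.float64(0.19311509573530253))
(array([0.59112599, 0.09062527]), np.float64(0.06306403279718897)) [0.59129628 0.09044203 0.14054937]
handle deg -73.86468319507549 19.9833
```

View pics/w4.png

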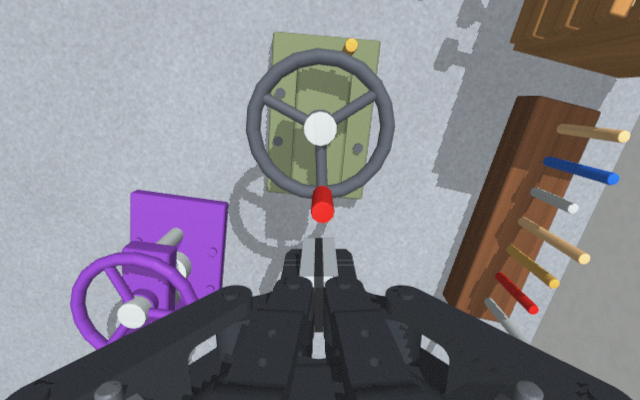

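Here the handle is at (322,205) and the spoke points straight down in the image. It stands about 27° short, and the other items are unmoved. I push a further 23°, then measure again.

```bash
cat > fin.py <<'E'
from arc import *
C2=np.array([.5912,.0905])
def hang(tag):
    k,pic,d=look("wrist",tag); c=handle(k,pic,d,C)[1][:2]
    return np.degrees(np.arctan2(c[1]-C2[1],c[0]-C2[0]))
def go(start,end,tag):
    s=np.radians(start); m.move_l(P(s,.24),max_speed=.25); m.move_l(P(s),max_speed=.12); push(start-end,step=8,speed=.05)
    print("tip deg",np.degrees(ang())); e=ang()+np.radians(14)
    m.move_l(P(e),max_speed=.06); m.move_l(P(e,.24),max_speed=.2)
    m.move_ptp(np.r_[.589,.090,.33]+.04*R[:,2],R); m.dwell(.2)
    print("handle",hang(tag),m.current_time())
E
python3 - <<'E'
from fin import *
for t in("w1","w4"):
    z=np.load(f"pics/{t}.npz"); c=handle(z,z["p"],z["d"],C)[1][:2]; print(t,np.degrees(np.arctan2(c[1]-C2[1],c[0]-C2[0])))
go(-41,-76.2,"w5")
E
```

```text
w1 -102.07620625570289
w4 -75.0065364108523
-49.0 [ 0.1 -0.1 -0. ]; -58.0 [0.3 0.3 0.5]; -67.0 [-0.9  0.3  0. ]; -76.0 [ 0.6 -0.2 -0.4]; 22.7167
tip deg -76.06439368393468
handle -97.42468887170973 24.3833
```

```bash
python3 - <<'E'
from fin import *
go(-60,-80.8,"w6")
a,b=np.load("pics/w1.npz")["p"],np.load("pics/w6.npz")["p"]
cv2.imwrite("pics/cmp.png",np.hstack([x[20:240,220:420,::-1] for x in(a,b)]).repeat(2,0).repeat(2,1))
E
```

```text
-67.0 [ 0.1  0.5 -0.2]; -73.0 [ 0.  -0.4 -0.6]; -80.0 [-0.4 -0.1 -0.4]; 26.6333
tip deg -80.62805549298263
handle -102.47428447039384 28.3
```

View pics/cmp.png

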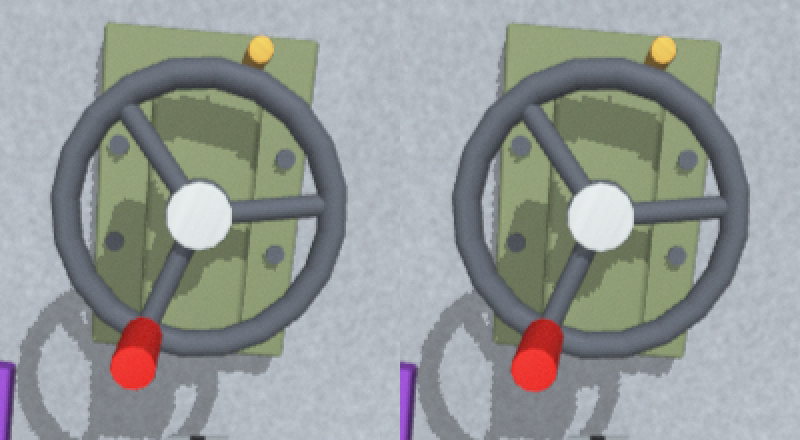

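The start (left) and end (right) views match: the handle is at crop (134,368) against (535-400,369), and the measured angle is within 0.4°. The punch has not moved and the hand is well clear.

```bash
python3 - <<'E'
from bench import manip as m
print(m.current_force().round(1),m.current_time()); m.sign_off()
E
```

```text
[0.  0.  1.3] 28.3
the job is handed in; nothing more can be done
```

I pushed the olive press's hand wheel through one full clockwise turn by its red handle, using the sides of the shut fingers and never gripping it. The job is handed in at 28.3 s, with the hand 0.33 m above the bench and touching nothing.

- **Turn:** the wrist camera put the handle at −102.1° before the turn and −102.5° after, so it came back to within about 0.4°. The start and end close-ups match. I watched the handle partway round and again 27° and 5° short of the end, so it went all the way round rather than standing still.
- **Bystanders:** the punch stands in the same place in the start and end close-ups. The ring gauge and the purple press looked undisturbed in the pictures taken during the turn. The doming block, flux jar, hammer and tool cup were not looked at again after the start; the arm's path kept well away from them.
- **Something that went differently:** on first contact there was about 5 N of vertical force, probably a finger knuckle resting on the handle top. I raised the hand 10 mm and it vanished. After that, every force reading, taken after each push step, was below about 2 N.
- **Disagreement:** the networks gave the middle of the wheel as the handle's position. I used the handle's colour and the depth image instead, and these agreed with the sizes given.

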